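# Release the tab-locked dial and load the sample reader

### The job

On the grey sample reader, pinch in both orange tabs of the black dial and, holding them in, turn the dial anticlockwise (seen from above) until it just meets its stop, without forcing it; then let the tabs go so that both spring out again and lock the blue cover in its open position. Then put the white specimen cup with the red lid, upright, into the uncovered round well so that it sits on the bottom, let go of it and leave everything else on the bench where it is.

Things in the scene. Friction and masses are not known exactly. Their poses are not given: they have to be found in the camera images.
- dial (a joint): angle (rad) of the black dial (diameter 40 mm) with its bar and blue cover; 0: cover closed, locked; grows anticlockwise seen from above. The open position differs each time, from 1.0 to 1.4 rad: there the bar meets the stop post and the tabs, let go, spring out into notches that allow 0.05 rad either side. Let go elsewhere, the tabs ride on the ring, pressed in, and nothing locks
- tab_a (a joint): how far (m) the first orange tab is pressed in: 0 fully out, 0.006 fully in; the dial turns only with both tabs pressed in more than 0.0045, else it is locked within about 0.06 rad. A spring pushes the tab out, 2.1 N when out, 4.2 N when in
- tab_b (a joint): the same for the second tab, on the opposite side of the dial
- dial_grip (a point): on the dial's vertical axis, half-way up the tabs; turns with the dial: x points to tab a, -x to tab b, -y along the bar to the cover. Tabs: flat plates 24 mm wide, 24 mm tall (12 mm below to 12 mm above this point), 54 mm across both faces when out, 42 mm when in. Dial top 15 mm above this point; below it: stop post top 16 mm, cover top 18 mm, bar 19 to 23 mm, block top 33 mm
- well (a point): centre of the floor of the round well in the grey block; well diameter 48 mm, 25 mm deep, 95 mm from the dial axis; z is up. The blue cover, diameter 58 mm, lies over the well until the dial is turned
- cup_mid (a point): centre (half-way up) of the white specimen cup with the red lid, 50 mm tall, 50 g: body diameter 42 mm up to 36 mm above its underside, red lid diameter 48 mm from there to the top; z is its upright axis. It stands on the bench left or right of the reader
- bottle_mid (a point): centre (half-way up) of a white reagent bottle with a blue cap, diameter 58 mm, 125 mm tall; a bystander that stands on the other side of the reader
- bench_timer: white bench timer, 58 x 72 x 18 mm, origin at the centre of its underside; a bystander
- pen: black marker pen, 12 x 131 x 14 mm, origin at the centre of its underside; a bystander
- reader: grey block of the reader, 116 x 204 mm, 40 mm high, fixed; origin at the centre of its underside, z up, dial axis 50 mm along its y, well 45 mm along its -y. Beside the dial, fixed, a black rubber-coated stop post, 8 mm thick, stops the steel bar 48 mm from the dial axis. It bears at most 24 N there (1.15 N m about the dial axis); turning freely takes about 0.06 N m
Things that resemble listed ones, but are neither listed nor needed, are in the scene too. Leave any yellow look-alike of the part that bears cup_mid alone.

How it is judged (in metres and radians):
On the way, in this order (a step that is already met when the one before it is completed fails the run):
1. both tabs are pinched in while the cover is still closed (value of joint each of tab_a, tab_b above 0.0045 m and value of joint dial below 0.2 rad), for 0.1 s.
2. the dial stands in its open position and both tabs have sprung out (value of joint dial above 0.85 rad and value of joint each of tab_a, tab_b below 0.002 m), for 0.2 s.
At the end, for the whole second after the job is handed in: The dial stands in its open position (past 0.85 rad) with both tabs sprung out (pressed in less than 2 mm), and the cup stands on the floor of the well, upright within 0.1 rad, its centre within 6 mm of the well's axis and its middle less than 28 mm above the well's floor, at rest (all of step 2 and horizontal distance between cup_mid and well below 0.006 m and z of cup_mid in the frame of well below 0.028 m and angle between cup_mid's own z axis and vertical below 0.1 rad and linear speed of cup below 0.02 m/s); the robot touches nothing.
It fails at once if the cover's bar is forced against the stop (over 24 N) (contact force between stop_plate_c10 and dial_c0 above 24 N).
It fails at once if the cup is tipped by more than 0.6 rad (angle between cup_mid's own z axis and vertical above 0.6 rad).
It fails at once if a bystander (bottle, timer, pen) is moved more than 30 mm (distance of any of bottle_mid, bench_timer, pen from where it was at the start of the episode above 0.03 m).
It also fails if it takes over 64 s, if anything falls off the work surface, if the arm or the gripper's body presses on something with over 40 N, if the wrist force passes 120 N, or if a joint passes its speed limit or range.

### The arm

A 6-joint arm with a two-finger parallel gripper is mounted at the origin on a cart in front of the work surface, level with it; the furniture and walls round the work are solid. World frame = base frame: x ahead of the robot, y to its left, z up, the work surface at z = 0. Lengths are in mm, angles in rad, forces in N, time in s.
With the tool pointing down it reaches from about 300 to 775 mm from the base axis. Payload 14.6 kg.
Tool frame: the origin (TCP) lies midway between the tips of the shut fingers; the grasp point (between the pads) lies 19 mm behind it (manip.hold_point_z is the distance from the TCP to the grasp point, in mm); z points along the fingers, y is the direction in which the jaws open and shut (so a half turn about z gives the same grasp; the last joint's range is limited). The gripper opens to 94 mm and grips with 3 to 60 N. Pads are 16 mm wide; open, the fingers measure 119 mm over their backs; the gripper's body (75 mm by 177 mm) begins 78 mm behind the grasp point.
Start: joints at [1.083, 0.3, 1.521, -0, 1.321, -0.067], TCP at [224.666, 502.01, 205.446] pointing down, gripper open.
Joint ranges: [-3.03, 3.03], [-0.79, 2.21], [0.23, 2.52], [-1.04, 4.18], [0, 3.07], [-2.55, 2.55]. Speed limits (rad/s): [2.22, 2.22, 2.57, 3.14, 3.14, 3.14].

### API

Orientations are given as [roll, pitch, yaw] about the fixed x, y, z axes, in that order (R = Rz(yaw) Ry(pitch) Rx(roll)).
In Python, from cell import manip gives the robot as it stands.
- The arm moves only by the shell command python3 -m crank 'ROWS' [OPENING] [FORCE]. ROWS is JSON, a list of rows, each an object with "offset": the shift along the world's x, y, z in m, a list of three; "spin": the turn about the world's z in degrees. In form: [{"offset": [dx, dy, dz], "spin": spin}, ...]. A call has exactly 8 rows; each row is the pose to reach, as a shift and turn from the pose measured when the call began; what a row does not reach only later rows make up. A row lasts 1/12 s, in which the tool goes at most 41.7 mm and 7.16 degrees, less where a joint would pass 70% of its speed; a pose out of reach is approached as far as the arm can. A call with a gripper value outside its range is refused whole. OPENING is the opening, from 0 (shut) to 1 (fully open), set as the call begins (- or left out, the last holds). The fingers move at their own pace and stop on an object; FORCE is the grip in N (left out, the last holds). Time passes only in rows, so rows that repeat a pose let the fingers close, or fill a call up. It gives the time, the measured TCP pose, the force and the opening at its end, in the units of the state.
- manip.read_state(): the state, without advancing time (a new reading comes with each control period).
- manip.camera(name): name is "scene" or "top" or "wrist"; returns a dict with "pixels" (420x560x3 uint8, red, green, blue), "fx", "fy", "cx", "cy" (pixels), "extrinsics" (4x4, takes a point from world to camera coordinates); the wrist camera has in their place "hand_eye" (4x4, takes a point from camera to tool coordinates, whose origin is the TCP and whose axes are the flange's). Camera axes: x right, y down, z forward; pixel columns grow to the right and rows downward; lengths in mm; the calibration is good to about 2 mm. The wrist camera is an equidistant fisheye: a pixel r from the principal point sees the ray r / f radians off the axis. A picture is of the moment at which its call begins: read the wrist's pose just before it. There is no depth.
- manip.sign_off(): hands the job in, once; it reports no verdict.
Trained networks look in a picture, given as the dict that the camera call returned (one of the last four; its "shot" number tells which), for a name from the list of things; names that differ only in an ending like _2 or _b are one class to them, and where a whole thing is asked for, a point or a joint stands for the part that bears it (a point fixed in the world has none). Each returns a list of dicts, best first, with "conf" (0 to 1); they miss things now and then, are a little off and sometimes report something else, mostly with a low value. They report only what shows in the picture. A call takes as long as a camera call. They do not tell look-alikes from the thing itself.
- manip.search_frame(picture, name): "location" ([x, y, z] in mm, in world coordinates, good to about 4 mm: the middle of the surface that is visible of it).
- manip.masks_of(picture, name): "mask" (420x560 bool, what is visible of it).
The state is a dict: "clock": time; "joints": joint angles; "qd": joint speeds; "effort": joint torques, N m; "eef_pos": TCP position; "eef_rot": TCP orientation; "wrist_force": force on the tool from outside, world axes, zero at the start; "moment": the same for the moment, N m; "finger_gap": finger opening in mm.
Only numpy, scipy, OpenCV 4.12 (cv2) and the standard library are available. Lean on these libraries where they do the work, as an engineer would, in place of code of your own. Each camera call takes 0.05 s, during which the arm holds its last target. There are 200 camera calls.

## Working session

There is one attempt and no reset: what is moved stays moved. The work goes in short steps, Python scripts to look and compute and a shell command to move; the robot and the scene stay as the last step left them, time stands still between calls to the robot, and variables do not carry over. Pictures are saved under pics/ and viewed, about 8 in all and at most 12, crops included, and the job is handed in when it is done.

```bash
mkdir -p pics; ls; python3 - <<'E'
from cell import manip
import cv2, numpy as np
print(manip.read_state())
for n in ("scene","top"):
    p=manip.camera(n)
    cv2.imwrite(f"pics/{n}0.png",p["pixels"][:,:,::-1])
    print(n,p["fx"],p["cx"],p["cy"],np.round(p["extrinsics"],3).tolist())
    for o in ("dial","tab_a","tab_b","cup_mid","bottle_mid","bench_timer","pen","reader"):
        print(o,[(np.round(d["location"]).tolist(),round(d["conf"],2)) for d in manip.search_frame(p,o)])
E
```

```text
pics
{'clock': 0.0, 'joints': array([ 1.08340714e+00,  3.00452145e-01,  1.52158776e+00, -3.59326545e-05,
        1.32071097e+00, -6.66089072e-02]), 'qd': array([ 2.46794251e-05, -2.88090383e-04, -1.23378804e-03,  8.91858258e-05,
        1.02439005e-03,  5.34963375e-04]), 'effort': array([ 2.81815737e-04, -5.31819785e+01, -3.52731335e+01,  7.08423019e-02,
        2.45099701e-02, -3.76970365e-05]), 'eef_pos': array([224.54942053, 501.77827679, 204.89390583]), 'eef_rot': array([-3.14043468e+00, -4.23638807e-05,  2.72082127e+00]), 'wrist_force': array([ 0.35442773,  0.16750996, -0.67155208]), 'moment': array([ 0.01439443, -0.00670575,  0.0330934 ]), 'finger_gap': 94.15546818056319}
scene 434.5661738340055 277.52540647521056 208.71651122766036 [[0.818, -0.574, 0.019, -369.098], [-0.312, -0.472, -0.824, 229.223], [0.482, 0.669, -0.566, 1034.709], [0.0, 0.0, 0.0, 1.0]]
dial [([499.0, 14.0, 55.0], 0.56)]
tab_a [([468.0, 44.0, 81.0], 0.56)]
tab_b [([468.0, 44.0, 81.0], 0.56)]
cup_mid [([500.0, 284.0, 36.0], 0.74), ([511.0, 197.0, 40.0], 0.49), ([473.0, 373.0, 41.0], 0.48)]
bottle_mid [([456.0, -360.0, 75.0], 0.86)]
bench_timer [([359.0, -165.0, 21.0], 0.87)]
pen []
reader [([488.0, -25.0, 39.0], 0.9)]
top 382.1881526557107 281.7866288533223 211.6898003986611 [[-0.016, -0.999, 0.032, 12.083], [-0.994, 0.012, -0.111, 488.784], [0.11, -0.034, -0.993, 918.742], [0.0, 0.0, 0.0, 1.0]]
dial [([512.0, -15.0, 53.0], 0.84)]
tab_a [([472.0, 42.0, 88.0], 0.41)]
tab_b [([472.0, 42.0, 88.0], 0.41)]
cup_mid [([478.0, 384.0, 50.0], 0.76), ([501.0, 293.0, 51.0], 0.75), ([516.0, 208.0, 45.0], 0.75)]
bottle_mid [([474.0, -332.0, 96.0], 0.56)]
bench_timer [([368.0, -157.0, 18.0], 0.6)]
pen [([374.0, 166.0, 12.0], 0.6)]
reader [([501.0, -2.0, 40.0], 0.81)]
```

View pics/scene0.png

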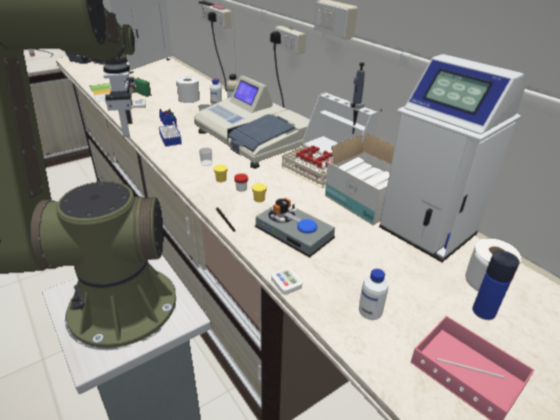

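View pics/top0.png

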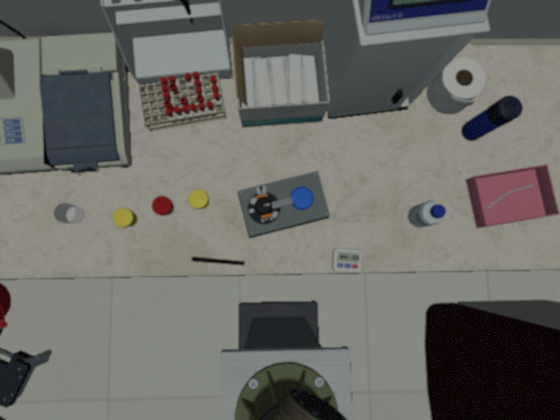

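The scene picture shows the red-lidded cup between two yellow ones, at about (242,182) in scene and (162,206) in top. The reader's dial is at about (263,207) in top and the cover at (302,198), so the bar is yawed about 0.2 rad. I'll move above the dial for a wrist view.

```bash
python3 -m crank '[{"offset":[0.016,-0.03,0.005],"spin":-4},{"offset":[0.035,-0.065,0.01],"spin":-8},{"offset":[0.053,-0.1,0.015],"spin":-12},{"offset":[0.071,-0.135,0.02],"spin":-16},{"offset":[0.089,-0.17,0.025],"spin":-20},{"offset":[0.107,-0.2,0.03],"spin":-24},{"offset":[0.126,-0.235,0.035],"spin":-28},{"offset":[0.14,-0.26,0.04],"spin":-30}]' 1
python3 -m crank '[{"offset":[0.016,-0.03,0],"spin":-3},{"offset":[0.033,-0.06,0],"spin":-6},{"offset":[0.05,-0.09,0],"spin":-9},{"offset":[0.067,-0.12,0],"spin":-12},{"offset":[0.084,-0.15,0],"spin":-15},{"offset":[0.1,-0.18,0],"spin":-18},{"offset":[0.107,-0.2,0],"spin":-21},{"offset":[0.107,-0.2,0],"spin":-23}]'
cat > h.py <<'E'
from cell import manip
import numpy as np, cv2
from scipy.spatial.transform import Rotation as R
def shot(n):
    s=manip.read_state(); p=manip.camera(n)
    if n=="wrist":
        T=np.eye(4);T[:3,:3]=R.from_euler("xyz",s["eef_rot"]).as_matrix();T[:3,3]=s["eef_pos"]
        p["c2w"]=T@np.array(p["hand_eye"])
    else: p["c2w"]=np.linalg.inv(p["extrinsics"])
    p["name"]=n; return p
def ray(p,u,v):
    d=np.array([(u-p["cx"])/p["fx"],(v-p["cy"])/p["fy"]])
    if p["name"]=="wrist":
        r=np.hypot(*d); v3=np.array([*(d/max(r,1e-9)*np.sin(r)),np.cos(r)])
    else: v3=np.array([*d,1.])
    return p["c2w"][:3,:3]@v3
def at(p,u,v,z):
    d=ray(p,u,v);o=p["c2w"][:3,3]; return o+d*(z-o[2])/d[2]
def pix(p,X):
    c=np.linalg.inv(p["c2w"])@np.array([*X,1.]); c=c[:3]
    if p["name"]=="wrist":
        th=np.arctan2(np.hypot(c[0],c[1]),c[2]); k=th/np.hypot(c[0],c[1])
    else: k=1/c[2]
    return p["cx"]+p["fx"]*k*c[0],p["cy"]+p["fy"]*k*c[1]
E
python3 - <<'E'
from h import *
p=shot("wrist"); cv2.imwrite("pics/w1.png",p["pixels"][:,:,::-1])
print(p["fx"],p["cx"],p["cy"],np.round(p["c2w"],3).tolist())
for o in ("dial","tab_a","reader","cup_mid"):
    print(o,[(np.round(d["location"],1).tolist(),round(d["conf"],2)) for d in manip.search_frame(p,o)])
E
```

```text
clock: 1.57
eef_pos: [365.5, 239.7, 245.9]
eef_rot: [3.141, 0.0, 2.193]
wrist_force: [-0.2, 0.8, -0.4]
finger_gap: 94.0
clock: 2.23
eef_pos: [473.4, 36.6, 245.7]
eef_rot: [3.141, 0.001, 1.785]
wrist_force: [-0.5, 0.4, 0.0]
finger_gap: 93.9
325.19226210127806 287.2627058152647 204.54529420719223 [[0.977, 0.204, 0.06, 456.02], [0.212, -0.939, -0.271, 116.068], [0.001, 0.278, -0.961, 424.176], [0.0, 0.0, 0.0, 1.0]]
dial [([507.5, 3.2, 54.5], 0.64)]
tab_a [([469.4, 45.5, 86.9], 0.68), ([518.1, 54.1, 81.9], 0.53)]
reader [([503.5, 8.5, 39.8], 0.75)]
cup_mid [([506.9, 275.1, 19.2], 0.63), ([520.5, 203.8, 50.7], 0.56)]
```

View pics/w1.png

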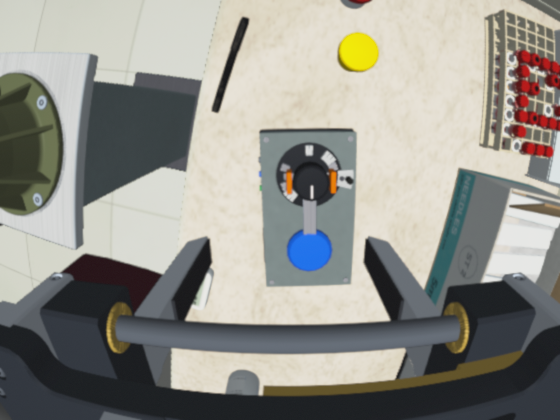

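The wrist view shows the dial at (311,182), orange tabs at (289,182) and (333,182), the cover at (309,249), the stop post at about (347,180), and the block square to the tool. Next I'll measure these numerically.

```bash
cat > meas.py <<'E'
from h import *
def rect(p,z,c,half=130,s=3):
    n=2*half*s; g=(np.arange(n)+.5)/s-half
    X,Y=np.meshgrid(c[0]+half-(np.arange(n)+.5)/s, c[1]+half-(np.arange(n)+.5)/s,indexing="ij") # up=+x,left=+y
    uv=[pix(p,(x,y,z)) for x,y in zip(X.ravel(),Y.ravel())]
    uv=np.array(uv,np.float32).reshape(n,n,2)
    return cv2.remap(p["pixels"],uv[...,0],uv[...,1],cv2.INTER_LINEAR)
def colour(p,lo,hi,z,box,amin=8):
    hsv=cv2.cvtColor(p["pixels"],cv2.COLOR_RGB2HSV); m=cv2.inRange(hsv,lo,hi)
    n,_,st,ce=cv2.connectedComponentsWithStats(m)
    out=[]
    for i in range(1,n):
        if st[i,4]>=amin:
            X=at(p,*ce[i],z)
            if box[0]<X[0]<box[1] and box[2]<X[1]<box[3]: out.append((np.round(X,1).tolist(),np.round(ce[i],1).tolist(),int(st[i,4])))
    return out
E
python3 - <<'E'
from meas import *
B=(400,590,-130,110)
for n in ("wrist","top","scene"):
    p=shot(n)
    print(n,"orange",colour(p,(5,140,100),(20,255,255),73,B))
    print(n,"blue",colour(p,(105,150,90),(125,255,255),55,B,60))
    for d in manip.masks_of(p,"reader")[:1]:
        c,_=cv2.findContours(d["mask"].astype(np.uint8),cv2.RETR_EXTERNAL,cv2.CHAIN_APPROX_NONE)
        c=max(c,key=cv2.contourArea)[:,0]
        W=np.array([at(p,*q,40)[:2] for q in c],np.float32)
        print("reader rect",cv2.minAreaRect(W),d["conf"])
    if n=="wrist":
        cv2.imwrite("pics/r1.png",rect(p,40,(500,0),half=120,s=2)[:,:,::-1])
        q=p["pixels"][110:310,225:385,::-1]; cv2.imwrite("pics/c1.png",cv2.resize(q,None,fx=3,fy=3,interpolation=cv2.INTER_CUBIC))
E
```

```text
wrist orange [([474.1, 43.0, 73.0], [289.2, 185.0], 124), ([521.3, 53.9, 73.0], [332.6, 184.9], 154)]
wrist blue [([518.0, -40.4, 55.0], [308.5, 253.3], 1372)]
reader rect ((507.2371826171875, 3.23095703125), (120.04244232177734, 210.55007934570312), 13.050945281982422) 0.8
top orange []
top blue []
reader rect ((511.5345153808594, -94.59767150878906), (27.036405563354492, 86.73477935791016), 88.52208709716797) 0.66
scene orange [([525.6, 52.4, 73.0], [288.5, 202.0], 8), ([477.1, 44.5, 73.0], [276.6, 208.4], 45)]
scene blue [([513.8, -51.1, 55.0], [306.7, 225.7], 193)]
reader rect ((499.55999755859375, -10.801483154296875), (165.54969787597656, 247.39927673339844), 10.081246376037598) 0.88
```

View pics/c1.png

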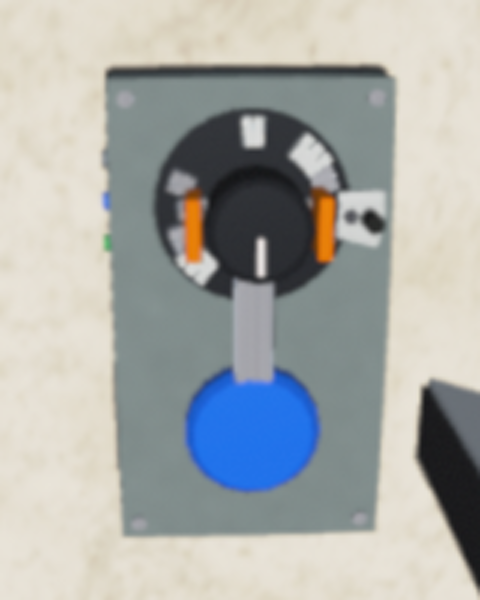

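```bash
python3 -m crank '[{"offset":[0.004,0.002,-0.02],"spin":0.2},{"offset":[0.008,0.005,-0.04],"spin":0.4},{"offset":[0.012,0.008,-0.06],"spin":0.6},{"offset":[0.016,0.01,-0.08],"spin":0.8},{"offset":[0.02,0.012,-0.1],"spin":0.8},{"offset":[0.023,0.014,-0.114],"spin":0.8},{"offset":[0.023,0.014,-0.114],"spin":0.8},{"offset":[0.023,0.014,-0.114],"spin":0.8}]'
python3 - <<'E'
from meas import *
B=(400,590,-130,110)
p=shot("wrist")
np.save("p2.npy",p,allow_pickle=True)
print(np.round(p["c2w"][:3,3],1))
for z in (73,85): print("orange",colour(p,(5,140,100),(20,255,255),z,B))
print("blue",colour(p,(105,150,90),(125,255,255),55,B,60))
u,v=pix(p,(496.5,50.5,85)); print(u,v)
a,b=int(u)-80,int(v)-65
print("crop origin",a,b)
q=p["pixels"][b:b+130,a:a+160,::-1]; cv2.imwrite("pics/c2.png",cv2.resize(q,None,fx=5,fy=5,interpolation=cv2.INTER_CUBIC)[:600])
E
```

```text
clock: 3.45
eef_pos: [495.2, 54.1, 131.9]
eef_rot: [-3.141, 0.0, 1.806]
wrist_force: [-0.4, 0.7, -0.1]
finger_gap: 93.9
[476.2 133.1 310.5]
orange [([473.2, 42.8, 73.0], [256.4, 227.5], 291), ([521.0, 54.1, 73.0], [319.5, 227.7], 295)]
orange [([473.4, 47.4, 85.0], [256.4, 227.5], 291), ([518.8, 58.1, 85.0], [319.5, 227.7], 295)]
blue [([517.3, -35.0, 55.0], [288.0, 306.9], 1912)]
287.7959351548464 230.58596595196028
crop origin 207 165
```

View pics/c2.png

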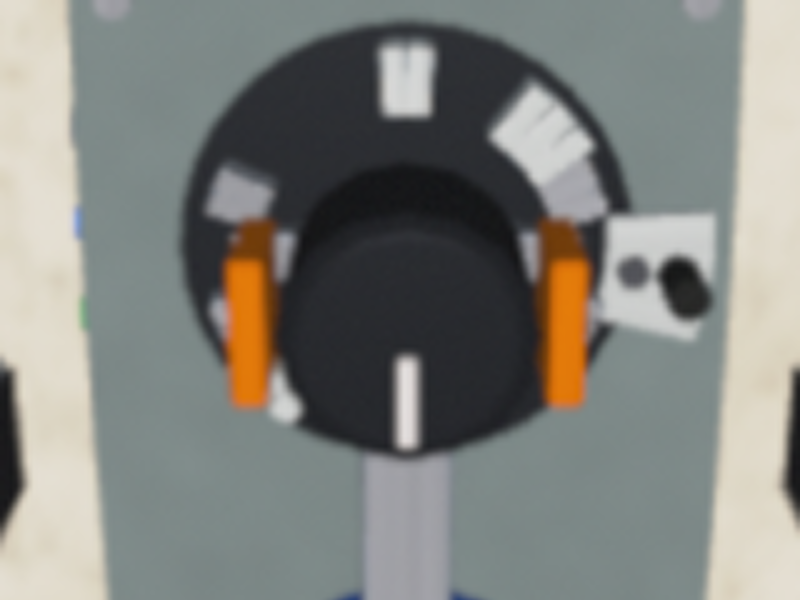

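The crop shows tab top faces at x 225–270 and 545–590 and y 260–406, with the dial top centred near (408,345).

```bash
python3 - <<'E'
from meas import *
p=np.load("p2.npy",allow_pickle=True).item()
f=lambda x,y,z: at(p,207+(x-2)/5,165+(y-2)/5,z)[:2]
L=np.array([f(*q,85) for q in [(225,260),(270,262),(268,405),(232,407)]]);Rr=np.array([f(*q,85) for q in [(545,262),(590,262),(585,405),(548,405)]])
print(L.round(1),Rr.round(1))
d=Rr.mean(0)-L.mean(0); print("mid",(L.mean(0)+Rr.mean(0))/2,"sep",np.hypot(*d),"yaw",np.arctan2(d[1],d[0]))
print("dial",[f(*q,88).round(1) for q in [(408,345),(288,345),(530,345),(408,235),(408,455)]])
D=(L.mean(0)+Rr.mean(0))/2; y=np.arctan2(d[1],d[0]); s,c=np.sin(y),np.cos(y)
print("cover pred",D+95*np.array([s,-c]))
s=manip.read_state(); print(s["eef_pos"],s["eef_rot"],s["moment"])
E
```

```text
[[468.2  54.9]
 [474.7  56.1]
 [479.1  33.8]
 [473.8  32.1]] [[513.8  65.5]
 [520.3  67.1]
 [525.7  44.9]
 [520.2  43.6]]
mid [496.97494764  49.76191542] sep 47.36109032310484 yaw 0.2354274410778624
dial [array([497.1,  49.4]), array([479.9,  45.2]), array([514.5,  53.5]), array([493.1,  65.8]), array([501.2,  32.1])]
cover pred [519.13452004 -42.61748353]
[495.58466017  54.04597529 132.76270319] [3.14035557e+00 5.21014209e-04 1.80629722e+00] [-0.06497482  0.06003006 -0.00306917]
```

```bash
python3 -m crank '[{"offset":[0.001,-0.002,-0.015],"spin":0},{"offset":[0.0014,-0.0044,-0.03],"spin":0},{"offset":[0.0014,-0.0044,-0.045],"spin":0},{"offset":[0.0014,-0.0044,-0.058],"spin":0},{"offset":[0.0014,-0.0044,-0.066],"spin":0},{"offset":[0.0014,-0.0044,-0.069],"spin":0},{"offset":[0.0014,-0.0044,-0.069],"spin":0},{"offset":[0.0014,-0.0044,-0.069],"spin":0}]' 0.68
python3 -c "
from cell import manip
s=manip.read_state();print(s['eef_pos'],s['eef_rot'],s['wrist_force'],s['moment'],s['finger_gap'])"
```

```text
clock: 4.17
eef_pos: [497.4, 49.7, 64.7]
eef_rot: [3.139, 0.001, 1.806]
wrist_force: [-0.2, -0.0, -0.9]
finger_gap: 63.8
[497.44183832  49.65552029  64.6728808 ] [3.13919642e+00 7.49346074e-04 1.80631731e+00] [-0.15441213 -0.04776777 -0.89445096] [-0.06168692  0.00585626 -0.046762  ] 63.77824788589005
```

Now on the axis with no contact, so I'll pinch gently.

```bash
python3 -m crank '[{"offset":[0,0,0],"spin":0},{"offset":[0,0,0],"spin":0},{"offset":[0,0,0],"spin":0},{"offset":[0,0,0],"spin":0},{"offset":[0,0,0],"spin":0},{"offset":[0,0,0],"spin":0},{"offset":[0,0,0],"spin":0},{"offset":[0,0,0],"spin":0}]' 0.3 15
python3 -c "
from cell import manip
s=manip.read_state();print(s['eef_pos'],s['eef_rot'],s['wrist_force'],s['moment'],s['finger_gap'])"
```

```text
clock: 4.83
eef_pos: [497.0, 49.5, 65.4]
eef_rot: [3.14, 0.001, 1.806]
wrist_force: [-8.9, -1.9, 13.3]
finger_gap: 41.2
[497.04707148  49.5220886   65.43853718] [3.14012189e+00 8.52915504e-04 1.80646841e+00] [-8.90434995 -1.85271919 13.3263808 ] [-0.42530767  1.7573217   0.03053449] 41.18673170190316
```

```bash
python3 -m crank '[{"offset":[-0.0002,0,0],"spin":0},{"offset":[-0.0002,0,0],"spin":0},{"offset":[-0.0002,0,0],"spin":0},{"offset":[-0.0002,0,0],"spin":0},{"offset":[-0.0002,0,0],"spin":0},{"offset":[-0.0002,0,0],"spin":0},{"offset":[-0.0002,0,0],"spin":0},{"offset":[-0.0002,0,0],"spin":0}]'
cat > st.py <<'E'
from cell import manip
import numpy as np
s=manip.read_state();print(s['eef_pos'].round(2),s['eef_rot'].round(4),s['wrist_force'].round(1),s['moment'].round(3),round(s['finger_gap'],2))
E
python3 st.py
```

```text
clock: 5.5
eef_pos: [496.9, 49.5, 65.5]
eef_rot: [3.14, 0.001, 1.806]
wrist_force: [-1.4, -1.1, 6.0]
finger_gap: 41.3
[496.92  49.48  65.55] [3.1400e+00 9.0000e-04 1.8064e+00] [-1.4 -1.1  6. ] [-0.239  0.356  0.051] 41.32
```

```bash
python3 -m crank '[{"offset":[-0.0001,0,0],"spin":1.5},{"offset":[-0.0001,0,0],"spin":4},{"offset":[-0.0001,0,0],"spin":7},{"offset":[-0.0001,0,0],"spin":10},{"offset":[-0.0001,0,0],"spin":13},{"offset":[-0.0001,0,0],"spin":15},{"offset":[-0.0001,0,0],"spin":16},{"offset":[-0.0001,0,0],"spin":16}]'; python3 st.py
```

```text
clock: 6.17
eef_pos: [496.7, 49.4, 65.6]
eef_rot: [3.14, 0.001, 2.086]
wrist_force: [-2.6, -0.9, 5.1]
finger_gap: 40.9
[496.72  49.43  65.55] [3.1403e+00 9.0000e-04 2.0861e+00] [-2.6 -0.9  5.1] [-0.363  0.588  0.017] 40.94
```

```bash
python3 -m crank '[{"offset":[-0.0002,0,0],"spin":1.5},{"offset":[-0.0002,0,0],"spin":4},{"offset":[-0.0002,0,0],"spin":8},{"offset":[-0.0002,0,0],"spin":12},{"offset":[-0.0002,0,0],"spin":16},{"offset":[-0.0002,0,0],"spin":19},{"offset":[-0.0002,0,0],"spin":20},{"offset":[-0.0002,0,0],"spin":20}]'; python3 st.py
```

```text
clock: 6.83
eef_pos: [496.5, 49.3, 65.5]
eef_rot: [3.14, 0.001, 2.434]
wrist_force: [-1.7, -2.8, 4.2]
finger_gap: 41.0
[496.5   49.27  65.55] [3.1405e+00 1.0000e-03 2.4342e+00] [-1.7 -2.8  4.2] [-0.636  0.5    0.033] 40.96
```

```bash
python3 - <<'E'
from meas import *
B=(400,620,-130,150)
p=shot("wrist")
print("orange",colour(p,(5,140,100),(20,255,255),85,B))
print("blue",colour(p,(105,150,90),(125,255,255),55,B,60))
cv2.imwrite("pics/w3.png",p["pixels"][:,:,::-1])
E
```

```text
orange [([476.0, 43.3, 85.0], [253.4, 247.0], 199), ([503.2, 67.9, 85.0], [321.1, 254.9], 284), ([489.3, 30.3, 85.0], [252.5, 277.4], 76)]
blue [([574.0, -16.9, 55.0], [287.0, 363.2], 1249)]
```

View pics/w3.png

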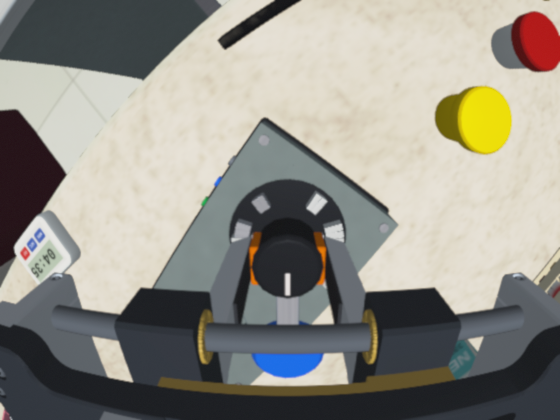

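The cover turns with the tool (bar and cover at (288,345)). It has turned about 0.63 rad so far.

```bash
python3 -m crank '[{"offset":[0,-0.0001,0],"spin":1.5},{"offset":[0,-0.0001,0],"spin":4},{"offset":[0,-0.0001,0],"spin":8},{"offset":[0,-0.0001,0],"spin":12},{"offset":[0,-0.0001,0],"spin":15},{"offset":[0,-0.0001,0],"spin":17},{"offset":[0,-0.0001,0],"spin":18},{"offset":[0,-0.0001,0],"spin":18}]'; python3 st.py
python3 -m crank '[{"offset":[0,-0.0001,0],"spin":0.5},{"offset":[0,-0.0001,0],"spin":1},{"offset":[0,-0.0001,0],"spin":1.5},{"offset":[0,-0.0001,0],"spin":2},{"offset":[0,-0.0001,0],"spin":2.5},{"offset":[0,-0.0001,0],"spin":3},{"offset":[0,-0.0001,0],"spin":3},{"offset":[0,-0.0001,0],"spin":3}]'; python3 st.py
```

```text
clock: 7.55
eef_pos: [496.4, 49.1, 65.6]
eef_rot: [3.141, 0.001, 2.748]
wrist_force: [-2.6, -3.5, 5.1]
finger_gap: 41.3
[496.39  49.06  65.56] [3.1408e+00 8.0000e-04 2.7484e+00] [-2.6 -3.5  5.1] [-0.724  0.67   0.031] 41.25
clock: 8.22
eef_pos: [496.4, 49.0, 65.6]
eef_rot: [3.141, 0.001, 2.801]
wrist_force: [-3.0, -2.0, 5.6]
finger_gap: 41.2
[496.36  49.    65.56] [3.1408e+00 7.0000e-04 2.8011e+00] [-3.  -2.   5.6] [-0.359  0.578 -0.047] 41.19
```

```bash
python3 -m crank '[{"offset":[0,0,0],"spin":0.4},{"offset":[0,0,0],"spin":0.8},{"offset":[0,0,0],"spin":1.2},{"offset":[0,0,0],"spin":1.6},{"offset":[0,0,0],"spin":2},{"offset":[0,0,0],"spin":2},{"offset":[0,0,0],"spin":2},{"offset":[0,0,0],"spin":2}]'; python3 st.py
```

```text
clock: 8.88
eef_pos: [496.4, 49.0, 65.6]
eef_rot: [3.141, 0.001, 2.836]
wrist_force: [-2.4, -1.9, 4.5]
finger_gap: 41.1
[496.36  48.97  65.57] [3.1408e+00 7.0000e-04 2.8364e+00] [-2.4 -1.9  4.5] [-0.478  0.516 -0.024] 41.09
```

```bash
for i in 1; do python3 -m crank '[{"offset":[0,0,0],"spin":0.4},{"offset":[0,0,0],"spin":0.8},{"offset":[0,0,0],"spin":1.2},{"offset":[0,0,0],"spin":1.6},{"offset":[0,0,0],"spin":2},{"offset":[0,0,0],"spin":2.4},{"offset":[0,0,0],"spin":2.4},{"offset":[0,0,0],"spin":2.4}]'; python3 st.py; done
python3 - <<'E'
from meas import *
p=shot("wrist")
cv2.imwrite("pics/w4.png",cv2.resize(p["pixels"][170:400,150:450,::-1],None,fx=2.6,fy=2.6,interpolation=cv2.INTER_CUBIC))
E
```

```text
clock: 9.55
eef_pos: [496.3, 48.9, 65.6]
eef_rot: [3.141, 0.001, 2.879]
wrist_force: [-2.3, -2.4, 5.3]
finger_gap: 41.0
[496.35  48.95  65.57] [3.1409e+00 7.0000e-04 2.8787e+00] [-2.3 -2.4  5.3] [-0.465  0.556 -0.081] 41.05
```

View pics/w4.png

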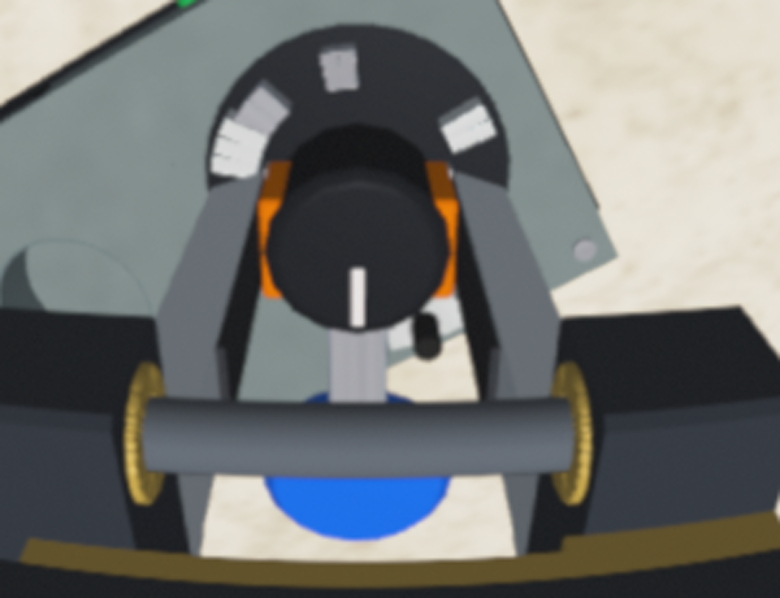

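The picture shows the bar's right edge at x≈386 and the post's left side at x≈411. That is roughly 6 mm, or about 7° to go.

```bash
python3 -m crank '[{"offset":[0,0,0],"spin":0.8},{"offset":[0,0,0],"spin":1.6},{"offset":[0,0,0],"spin":2.4},{"offset":[0,0,0],"spin":3.2},{"offset":[0,0,0],"spin":4},{"offset":[0,0,0],"spin":4},{"offset":[0,0,0],"spin":4},{"offset":[0,0,0],"spin":4}]'; python3 st.py
python3 -m crank '[{"offset":[0,0,0],"spin":0.3},{"offset":[0,0,0],"spin":0.6},{"offset":[0,0,0],"spin":0.9},{"offset":[0,0,0],"spin":1.2},{"offset":[0,0,0],"spin":1.5},{"offset":[0,0,0],"spin":1.5},{"offset":[0,0,0],"spin":1.5},{"offset":[0,0,0],"spin":1.5}]'; python3 st.py
```

```text
clock: 10.27
eef_pos: [496.3, 48.9, 65.6]
eef_rot: [3.141, 0.001, 2.949]
wrist_force: [-2.0, -2.4, 4.9]
finger_gap: 41.3
[496.35  48.9   65.56] [3.1410e+00 7.0000e-04 2.9493e+00] [-2.  -2.4  4.9] [-0.513  0.547  0.021] 41.32
clock: 10.93
eef_pos: [496.3, 48.9, 65.6]
eef_rot: [3.141, 0.001, 2.976]
wrist_force: [-2.9, -2.2, 5.5]
finger_gap: 41.5
[496.34  48.87  65.55] [3.1410e+00 7.0000e-04 2.9759e+00] [-2.9 -2.2  5.5] [-0.452  0.489 -0.082] 41.52
```

```bash
python3 -m crank '[{"offset":[0,0,0],"spin":0.3},{"offset":[0,0,0],"spin":0.6},{"offset":[0,0,0],"spin":0.9},{"offset":[0,0,0],"spin":1.2},{"offset":[0,0,0],"spin":1.5},{"offset":[0,0,0],"spin":1.5},{"offset":[0,0,0],"spin":1.5},{"offset":[0,0,0],"spin":1.5}]'; python3 st.py
```

```text
clock: 11.6
eef_pos: [496.3, 48.9, 65.6]
eef_rot: [3.141, 0.001, 3.003]
wrist_force: [-3.1, -2.6, 4.3]
finger_gap: 41.2
[496.35  48.86  65.56] [3.1411e+00 7.0000e-04 3.0026e+00] [-3.1 -2.6  4.3] [-0.447  0.504 -0.037] 41.18
```

```bash
python3 -m crank '[{"offset":[0,0,0],"spin":0.3},{"offset":[0,0,0],"spin":0.6},{"offset":[0,0,0],"spin":0.9},{"offset":[0,0,0],"spin":1.2},{"offset":[0,0,0],"spin":1.5},{"offset":[0,0,0],"spin":1.5},{"offset":[0,0,0],"spin":1.5},{"offset":[0,0,0],"spin":1.5}]'; python3 st.py
```

```text
clock: 12.27
eef_pos: [496.3, 48.8, 65.6]
eef_rot: [3.141, 0.001, 3.029]
wrist_force: [-2.3, -2.8, 5.2]
finger_gap: 41.3
[496.34  48.84  65.56] [3.1411e+00 7.0000e-04 3.0292e+00] [-2.3 -2.8  5.2] [-0.532  0.497 -0.059] 41.32
```

```bash
python3 -m crank '[{"offset":[0,0,0],"spin":0.3},{"offset":[0,0,0],"spin":0.6},{"offset":[0,0,0],"spin":0.9},{"offset":[0,0,0],"spin":1.2},{"offset":[0,0,0],"spin":1.5},{"offset":[0,0,0],"spin":1.5},{"offset":[0,0,0],"spin":1.5},{"offset":[0,0,0],"spin":1.5}]'; python3 st.py
python3 - <<'E'
from meas import *
p=shot("wrist")
cv2.imwrite("pics/w5.png",cv2.resize(p["pixels"][220:350,220:380,::-1],None,fx=4,fy=4,interpolation=cv2.INTER_CUBIC))
E
```

```text
clock: 12.93
eef_pos: [496.3, 48.8, 65.5]
eef_rot: [3.141, 0.001, 3.055]
wrist_force: [-2.1, -2.4, 5.8]
finger_gap: 40.9
[496.33  48.78  65.55] [3.1411e+00 6.0000e-04 3.0553e+00] [-2.1 -2.4  5.8] [-0.497  0.578 -0.424] 40.93
```

View pics/w5.png

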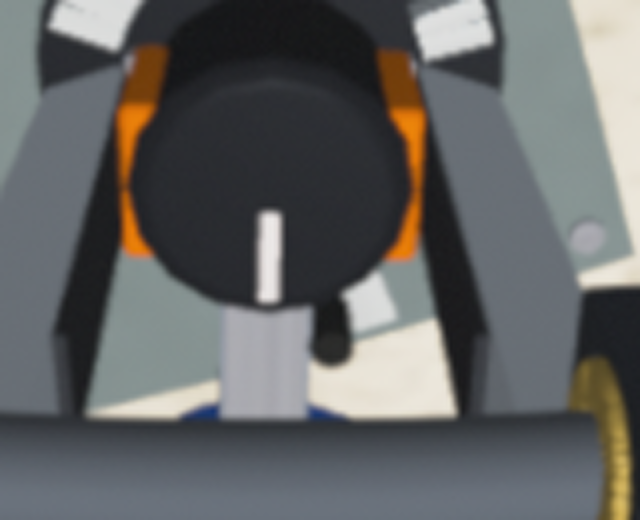

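Moment jumped to -0.42 N m (about 9 N at the post), and the picture shows the bar against the post at (330,330). Stop is met, so I'll release.

```bash
python3 -m crank '[{"offset":[0,0,0],"spin":0},{"offset":[0,0,0],"spin":0},{"offset":[0,0,0],"spin":0},{"offset":[0,0,0],"spin":0},{"offset":[0,0,0],"spin":0},{"offset":[0,0,0],"spin":0},{"offset":[0,0,0],"spin":0},{"offset":[0,0,0],"spin":0}]' 0.75; python3 st.py
python3 - <<'E'
from meas import *
p=shot("wrist"); B=(400,620,-130,150)
a=colour(p,(5,140,100),(20,255,255),85,B); print(a)
cv2.imwrite("pics/w6.png",cv2.resize(p["pixels"][220:350,220:380,::-1],None,fx=4,fy=4,interpolation=cv2.INTER_CUBIC))
E
```

```text
clock: 13.65
eef_pos: [496.3, 48.8, 65.5]
eef_rot: [3.141, 0.001, 3.055]
wrist_force: [-0.6, -0.9, -0.3]
finger_gap: 70.1
[496.32  48.8   65.54] [3.1410e+00 6.0000e-04 3.0553e+00] [-0.6 -0.9 -0.3] [-0.009  0.053  0.043] 70.09
[([489.1, 27.0, 85.0], [245.4, 257.3], 581), ([494.1, 72.2, 85.0], [329.0, 259.0], 592)]
```

View pics/w6.png

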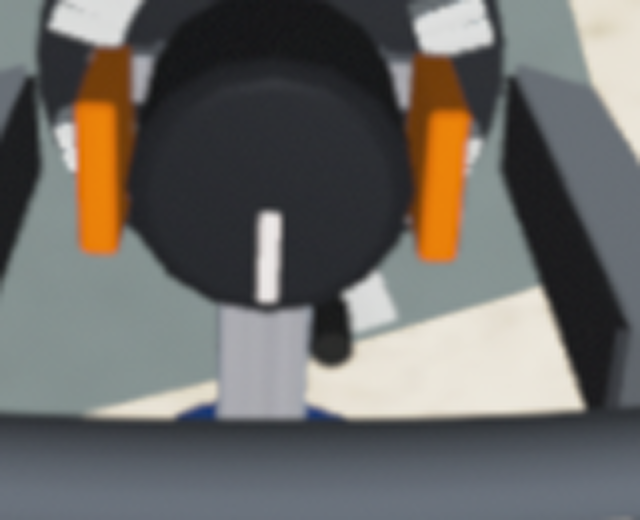

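Both tabs are out again, with their outer faces now ~11.5 mm wider than when pinched, so the cover is locked open. I'll lift and go to look at the cup.

```bash
python3 -m crank '[{"offset":[0,0,0.02],"spin":0},{"offset":[0,0,0.05],"spin":0},{"offset":[0,0,0.08],"spin":-5},{"offset":[0,0.02,0.11],"spin":-11},{"offset":[0,0.05,0.135],"spin":-18},{"offset":[0,0.085,0.135],"spin":-25},{"offset":[0,0.12,0.135],"spin":-32},{"offset":[0,0.15,0.135],"spin":-39}]'
python3 -m crank '[{"offset":[0,0.015,0],"spin":-6},{"offset":[0,0.03,0],"spin":-12},{"offset":[0,0.038,0],"spin":-18},{"offset":[0,0.038,0],"spin":-24},{"offset":[0,0.038,0],"spin":-29},{"offset":[0,0.038,0],"spin":-33},{"offset":[0,0.038,0],"spin":-33},{"offset":[0,0.038,0],"spin":-33}]' 1
python3 - <<'E'
from meas import *
import time
p=shot("wrist"); B=(420,600,180,420); print(p["c2w"][:3,3].round(1))
hs=cv2.cvtColor(p["pixels"],cv2.COLOR_RGB2HSV)
print("yellow",colour(p,(22,120,80),(34,255,255),50,B,100))
red=cv2.inRange(hs,(0,140,60),(6,255,255))|cv2.inRange(hs,(172,140,60),(180,255,255))
n,_,st,ce=cv2.connectedComponentsWithStats(red)
for i in range(1,n):
    if st[i,4]>150: print("red",at(p,*ce[i],50).round(1),ce[i].round(1),st[i])
for z in (15,40): print("reader well",pix(p,(518,-43,z)))
cv2.imwrite("pics/w7.png",p["pixels"][:,:,::-1])
E
python3 st.py
```

```text
clock: 14.37
eef_pos: [496.2, 200.5, 201.1]
eef_rot: [3.14, 0.001, 2.374]
wrist_force: [0.9, 0.3, 0.7]
finger_gap: 70.5
clock: 15.03
eef_pos: [496.1, 238.5, 201.1]
eef_rot: [3.14, 0.001, 1.801]
wrist_force: [-0.3, -0.6, 0.5]
finger_gap: 94.0
[477.3 317.8 379.5]
yellow [([477.7, 384.6, 50.0], [302.3, 49.7], 1656), ([519.4, 211.4, 50.0], [302.3, 220.5], 1555)]
red [504.6 295.   50. ] [307.8 141. ] [ 286  119   45   45 1566]
red [797.8 270.6  50. ] [517.8 221.7] [486 208  59  33 982]
red [768.7 214.4  50. ] [487.3 257.4] [ 470  225   36   59 1054]
reader well (np.float64(258.75786381893397), np.float64(366.18307453918567))
reader well (np.float64(257.6087746750716), np.float64(377.6725311381892))
[496.17 238.48 201.09] [3.1401e+00 1.1000e-03 1.8008e+00] [-0.5  0.1  0. ] [-0.     0.068 -0.024] 93.87
```

View pics/w7.png

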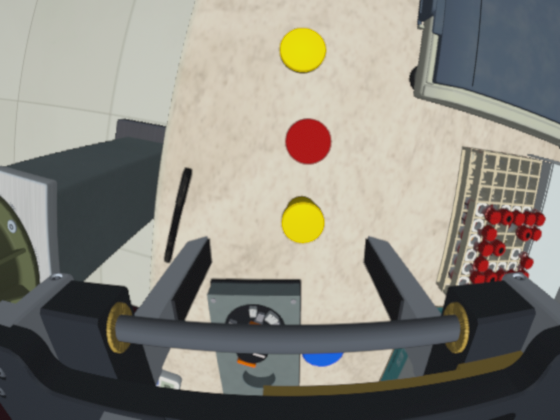

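The picture shows the red cup at (308,141), nearly under the camera, so it is at (504.6, 295.0). The force-centred dial axis (496.3, 48.8) suggests a wrist-view bias of about +0.7 mm on both axes, so I aim for (504, 294.4).

```bash
python3 -m crank '[{"offset":[0.001,0.01,-0.015],"spin":0},{"offset":[0.002,0.02,-0.03],"spin":0},{"offset":[0.004,0.03,-0.045],"spin":0},{"offset":[0.006,0.04,-0.06],"spin":0},{"offset":[0.007,0.05,-0.075],"spin":0},{"offset":[0.0078,0.0559,-0.09],"spin":0},{"offset":[0.0078,0.0559,-0.1],"spin":0},{"offset":[0.0078,0.0559,-0.1],"spin":0}]' 1; python3 st.py
```

```text
clock: 15.75
eef_pos: [503.1, 293.9, 98.9]
eef_rot: [-3.14, 0.002, 1.803]
wrist_force: [-0.5, -0.8, 0.0]
finger_gap: 94.2
[503.07 293.92  98.94] [-3.1398e+00  2.0000e-03  1.8025e+00] [-0.5 -0.8  0. ] [-0.072  0.009  0.07 ] 94.25
```

```bash
python3 -m crank '[{"offset":[0.0009,0.0005,-0.012],"spin":0},{"offset":[0.0009,0.0005,-0.025],"spin":0},{"offset":[0.0009,0.0005,-0.038],"spin":0},{"offset":[0.0009,0.0005,-0.05],"spin":0},{"offset":[0.0009,0.0005,-0.06],"spin":0},{"offset":[0.0009,0.0005,-0.067],"spin":0},{"offset":[0.0009,0.0005,-0.071],"spin":0},{"offset":[0.0009,0.0005,-0.071],"spin":0}]'; python3 st.py
python3 -m crank '[{"offset":[0,0,0],"spin":0},{"offset":[0,0,0],"spin":0},{"offset":[0,0,0],"spin":0},{"offset":[0,0,0],"spin":0},{"offset":[0,0,0],"spin":0},{"offset":[0,0,0],"spin":0},{"offset":[0,0,0],"spin":0},{"offset":[0,0,0],"spin":0}]' 0.3 12; python3 st.py
```

```text
clock: 16.42
eef_pos: [503.8, 294.2, 27.2]
eef_rot: [-3.139, 0.002, 1.803]
wrist_force: [-0.4, 0.4, 0.7]
finger_gap: 94.0
[503.76 294.2   27.24] [-3.1389e+00  2.2000e-03  1.8026e+00] [-0.4  0.4  0.7] [-0.059  0.022  0.041] 94.02
clock: 17.08
eef_pos: [503.9, 294.2, 27.3]
eef_rot: [-3.139, 0.002, 1.803]
wrist_force: [-0.4, -0.4, 0.7]
finger_gap: 47.6
[503.86 294.23  27.34] [-3.1392e+00  2.2000e-03  1.8025e+00] [-0.4 -0.4  0.7] [-0.081  0.025 -0.013] 47.61
```

The cup lid is gripped (47.6 mm gap). I'll lift and carry it past the well, so the camera stands over it for a measurement.

```bash
python3 -m crank '[{"offset":[0,0,0.01],"spin":0},{"offset":[0,0,0.035],"spin":0},{"offset":[0,0,0.065],"spin":0},{"offset":[0,-0.015,0.095],"spin":0},{"offset":[0.001,-0.045,0.12],"spin":0},{"offset":[0.003,-0.08,0.125],"spin":0},{"offset":[0.005,-0.115,0.125],"spin":0},{"offset":[0.007,-0.15,0.125],"spin":0}]' - 20; python3 st.py
python3 -m crank '[{"offset":[0.003,-0.035,0],"spin":0},{"offset":[0.006,-0.07,0],"spin":0},{"offset":[0.009,-0.105,0],"spin":0},{"offset":[0.012,-0.14,0],"spin":0},{"offset":[0.015,-0.175,0],"spin":0},{"offset":[0.018,-0.21,0],"spin":0},{"offset":[0.02,-0.23,0],"spin":0},{"offset":[0.021,-0.24,0],"spin":0}]'; python3 st.py
python3 -m crank '[{"offset":[0,0,0],"spin":0},{"offset":[0,0,0],"spin":0},{"offset":[0,0,0],"spin":0},{"offset":[0,0,0],"spin":0},{"offset":[0,0,0],"spin":0},{"offset":[0,0,0],"spin":0},{"offset":[0,0,0],"spin":0},{"offset":[0,0,0],"spin":0}]'
python3 - <<'E'
from meas import *
p=shot("wrist"); np.save("p8.npy",p,allow_pickle=True); print(p["c2w"][:3,3].round(1))
print("pred well",pix(p,(518.3,-43.6,40)),pix(p,(518.3,-43.6,15)),"dial",pix(p,(496.3,48.8,88)))
print("orange",colour(p,(5,140,100),(20,255,255),85,(400,620,-130,150)))
cv2.imwrite("pics/w8.png",p["pixels"][:,:,::-1])
E
python3 st.py
```

```text
clock: 17.75
eef_pos: [510.8, 142.9, 153.8]
eef_rot: [-3.141, 0.002, 1.803]
wrist_force: [0.9, -0.1, -1.5]
finger_gap: 47.8
[510.77 142.92 153.8 ] [-3.1410e+00  2.2000e-03  1.8032e+00] [ 0.9 -0.1 -1.5] [-0.08  -0.008  0.005] 47.78
clock: 18.42
eef_pos: [531.7, -99.5, 154.4]
eef_rot: [-3.141, 0.003, 1.801]
wrist_force: [-0.4, 0.9, -1.4]
finger_gap: 47.2
[531.74 -99.55 154.42] [-3.1414e+00  2.7000e-03  1.8007e+00] [-0.4  0.9 -1.4] [-0.055  0.066 -0.032] 47.21
clock: 19.08
eef_pos: [531.7, -99.3, 154.4]
eef_rot: [-3.141, 0.003, 1.801]
wrist_force: [0.2, -0.6, -0.4]
finger_gap: 47.2
[513.1 -19.7 332.8]
pred well (np.float64(286.8019399061408), np.float64(139.51724212258182)) (np.float64(286.83178921506556), np.float64(137.39502437470557)) dial (np.float64(286.2748921190908), np.float64(21.188678449387083))
orange [([507.3, 69.3, 85.0], [306.6, 1.8], 54), ([495.0, 24.0, 85.0], [277.0, 52.0], 338)]
[531.72 -99.36 154.41] [-3.1413e+00  2.6000e-03  1.8010e+00] [ 1.1  0.5 -0.1] [-0.079  0.028 -0.059] 47.18
```

View pics/w8.png

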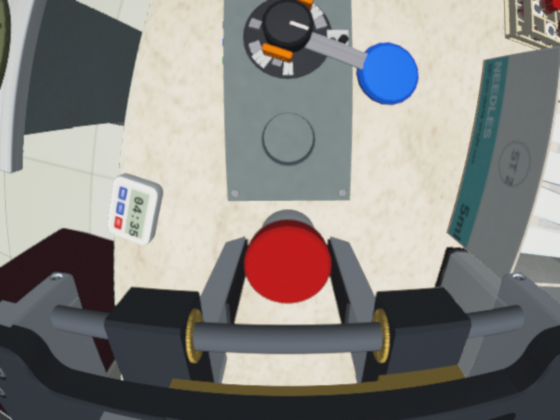

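The picture shows the open well rim at about (288,138), radius ~26 px, as predicted (287,139.5). The cup is held upright at (288,262), and the timer is untouched. A quick circle fit for the well and cup will give the relative shift.

```bash
python3 - <<'E'
from meas import *
p=np.load("p8.npy",allow_pickle=True).item()
R0=rect(p,40,(518.3,-43.6),half=40,s=4); g=cv2.GaussianBlur(cv2.cvtColor(R0,cv2.COLOR_RGB2GRAY),(5,5),0)
c=cv2.HoughCircles(g,cv2.HOUGH_GRADIENT_ALT,1,20,param1=40,param2=0.4,minRadius=85,maxRadius=108)
c=c if c is not None else cv2.HoughCircles(g,cv2.HOUGH_GRADIENT,1,20,param1=40,param2=10,minRadius=85,maxRadius=108)
for x,y,r in c[0][:4]: print("well",518.3+40-(y+.5)/4,-43.6+40-(x+.5)/4,"r",r/4)
hs=cv2.cvtColor(p["pixels"],cv2.COLOR_RGB2HSV)
m=cv2.inRange(hs,(0,140,60),(6,255,255))|cv2.inRange(hs,(172,140,60),(180,255,255))
n,_,st,ce=cv2.connectedComponentsWithStats(m); i=1+np.argmax(st[1:,4]); print(st[i])
print("lid",at(p,*ce[i],177).round(1),at(p,*ce[i],172).round(1),"tcp 531.7 -99.4")
E
```

```text
well 518.425 -41.475 r 22.81421
[ 243  220   89   83 5624]
lid [530.7 -94.7 177. ] [531.2 -97.1 172. ] tcp 531.7 -99.4
```

```bash
python3 - <<'E'
from meas import *
from scipy.optimize import least_squares
p=np.load("p8.npy",allow_pickle=True).item()
hs=cv2.cvtColor(p["pixels"],cv2.COLOR_RGB2HSV)
m=cv2.inRange(hs,(0,140,60),(6,255,255))|cv2.inRange(hs,(172,140,60),(180,255,255)); m[:200]=0;m[:,:235]=0;m[:,340:]=0
c,_=cv2.findContours(m,cv2.RETR_EXTERNAL,cv2.CHAIN_APPROX_NONE); c=max(c,key=cv2.contourArea)[:,0]
W=np.array([at(p,*q,177.1)[:2] for q in c]); W=W[c[:,1]>265]   # lower part: top-face rim only
f=least_squares(lambda a:np.hypot(*(W-a).T)-23.8,[531,-99]); print("lid top centre",f.x,np.abs(f.fun).mean())
# well rim: both rim edges along the image column through the centre
g=cv2.cvtColor(p["pixels"],cv2.COLOR_RGB2GRAY).astype(int)
print("col",[(v,g[v,284:292].mean().round()) for v in range(104,172)])
print("row",[(u,g[134:142,u].mean().round()) for u in range(254,324)])
E
```

```text
lid top centre [531.03575993 -96.23318371] 0.26130185956946755
col [(104, np.float64(136.0)), (105, np.float64(136.0)), (106, np.float64(136.0)), (107, np.float64(136.0)), (108, np.float64(137.0)), (109, np.float64(136.0)), (110, np.float64(136.0)), (111, np.float64(134.0)), (112, np.float64(128.0)), (113, np.float64(128.0)), (114, np.float64(134.0)), (115, np.float64(137.0)), (116, np.float64(137.0)), (117, np.float64(138.0)), (118, np.float64(138.0)), (119, np.float64(137.0)), (120, np.float64(137.0)), (121, np.float64(137.0)), (122, np.float64(137.0)), (123, np.float64(137.0)), (124, np.float64(137.0)), (125, np.float64(137.0)), (126, np.float64(137.0)), (127, np.float64(138.0)), (128, np.float64(138.0)), (129, np.float64(137.0)), (130, np.float64(137.0)), (131, np.float64(136.0)), (132, np.float64(136.0)), (133, np.float64(136.0)), (134, np.float64(135.0)), (135, np.float64(135.0)), (136, np.float64(135.0)), (137, np.float64(136.0)), (138, np.float64(136.0)), (139, np.float64(136.0)), (140, np.float64(136.0)), (141, np.float64(136.0)), (142, np.float64(136.0)), (143, np.float64(1
[... 1853 characters left out ...]
 (297, np.float64(135.0)), (298, np.float64(136.0)), (299, np.float64(136.0)), (300, np.float64(136.0)), (301, np.float64(136.0)), (302, np.float64(136.0)), (303, np.float64(135.0)), (304, np.float64(135.0)), (305, np.float64(135.0)), (306, np.float64(134.0)), (307, np.float64(135.0)), (308, np.float64(135.0)), (309, np.float64(135.0)), (310, np.float64(135.0)), (311, np.float64(131.0)), (312, np.float64(114.0)), (313, np.float64(88.0)), (314, np.float64(94.0)), (315, np.float64(118.0)), (316, np.float64(132.0)), (317, np.float64(136.0)), (318, np.float64(135.0)), (319, np.float64(136.0)), (320, np.float64(135.0)), (321, np.float64(136.0)), (322, np.float64(135.0)), (323, np.float64(136.0))]
```

Well agrees: camera with bias removed gives (518.6, -43.4), geometry gives (518.3, -43.6). The cup-in-grip offset is less certain, at 0–2.7 mm along the finger width. I'll hover just above the rim and compare cup and rim directly.

```bash
python3 -m crank '[{"offset":[-0.004,0.018,0],"spin":0},{"offset":[-0.009,0.038,0],"spin":0.2},{"offset":[-0.0132,0.0558,-0.01],"spin":0.3},{"offset":[-0.0132,0.0558,-0.03],"spin":0.3},{"offset":[-0.0132,0.0558,-0.05],"spin":0.3},{"offset":[-0.0132,0.0558,-0.068],"spin":0.3},{"offset":[-0.0132,0.0558,-0.08],"spin":0.3},{"offset":[-0.0132,0.0558,-0.082],"spin":0.3}]'
python3 - <<'E'
from meas import *
s=manip.read_state(); p=shot("wrist"); np.save("p9.npy",p,allow_pickle=True); print(s["eef_pos"].round(2),s["wrist_force"].round(1))
q=pix(p,(518.5,-43.5,40)); print("well pix",q)
a,b=int(q[0])-55,int(q[1])-75; print("origin",a,b)
cv2.imwrite("pics/w9.png",cv2.resize(p["pixels"][b:b+100,a:a+110,::-1],None,fx=6,fy=6,interpolation=cv2.INTER_CUBIC))
t=np.linspace(0,2*np.pi,8,endpoint=False)
# predicted upper (+y side) edges in crop px: rim r24 z40, cup bottom r21, about TCP and well
n=np.array([-.23,.973])
for nm,c,r,z in (("rim",(518.5,-43.5),24,40),("cupbottom",s["eef_pos"][:2],21,s["eef_pos"][2]-27.3),("lid low edge",s["eef_pos"][:2],24,s["eef_pos"][2]+8.7),("lid top",s["eef_pos"][:2],24,s["eef_pos"][2]+22.7)):
    for k in (1,-1):
        u=pix(p,(*(np.array(c)+k*r*n),z)); print(nm,k,[round(6*(u[0]-a),0),round(6*(u[1]-b),0)])
E
```

```text
clock: 19.8
eef_pos: [517.5, -43.4, 70.4]
eef_rot: [-3.138, 0.001, 1.806]
wrist_force: [1.3, 0.2, -1.2]
finger_gap: 47.6
[517.47 -43.35  70.36] [ 1.3  0.2 -1.2]
well pix (np.float64(288.7588396923027), np.float64(234.36009843858142))
origin 233 159
rim 1 [np.float64(336.0), np.float64(251.0)]
rim -1 [np.float64(334.0), np.float64(639.0)]
cupbottom 1 [np.float64(327.0), np.float64(281.0)]
cupbottom -1 [np.float64(325.0), np.float64(625.0)]
lid low edge 1 [np.float64(326.0), np.float64(360.0)]
lid low edge -1 [np.float64(324.0), np.float64(808.0)]
lid top 1 [np.float64(325.0), np.float64(413.0)]
lid top -1 [np.float64(324.0), np.float64(885.0)]
```

View pics/w9.png

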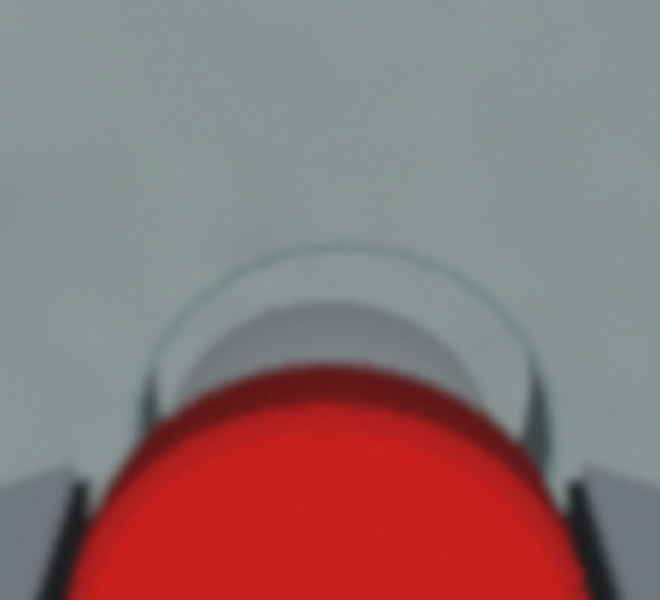

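The crop shows the rim apex at (343,243), while the cup's bottom edge apex is at (334,302) where concentric would be ~276. The cup therefore hangs slightly tilted (~0.07 rad), with its bottom ~3 mm toward -y and 1 mm toward -x. I'll correct by (+0.4, +2.6) mm and descend, watching the force.

```bash
python3 -m crank '[{"offset":[0.0004,0.0026,0],"spin":0},{"offset":[0.0004,0.0026,0],"spin":0},{"offset":[0.0004,0.0026,-0.002],"spin":0},{"offset":[0.0004,0.0026,-0.004],"spin":0},{"offset":[0.0004,0.0026,-0.006],"spin":0},{"offset":[0.0004,0.0026,-0.008],"spin":0},{"offset":[0.0004,0.0026,-0.01],"spin":0},{"offset":[0.0004,0.0026,-0.01],"spin":0}]'; python3 st.py
```

```text
clock: 20.52
eef_pos: [518.1, -40.9, 60.9]
eef_rot: [-3.139, 0.002, 1.806]
wrist_force: [0.0, 0.4, -1.5]
finger_gap: 47.7
[518.11 -40.88  60.89] [-3.1387e+00  1.6000e-03  1.8061e+00] [ 0.   0.4 -1.5] [-0.072 -0.005  0.017] 47.65
```

```bash
python3 -m crank '[{"offset":[0,0,-0.0015],"spin":0},{"offset":[0,0,-0.003],"spin":0},{"offset":[0,0,-0.0045],"spin":0},{"offset":[0,0,-0.006],"spin":0},{"offset":[0,0,-0.0075],"spin":0},{"offset":[0,0,-0.009],"spin":0},{"offset":[0,0,-0.01],"spin":0},{"offset":[0,0,-0.01],"spin":0}]'; python3 st.py
```

```text
clock: 21.18
eef_pos: [518.0, -40.8, 50.6]
eef_rot: [-3.138, 0.001, 1.806]
wrist_force: [0.1, 0.1, -0.8]
finger_gap: 47.1
[518.01 -40.83  50.64] [-3.1384e+00  1.5000e-03  1.8062e+00] [ 0.1  0.1 -0.8] [-0.039  0.07   0.011] 47.12
```

```bash
python3 -m crank '[{"offset":[0,0,-0.0015],"spin":0},{"offset":[0,0,-0.003],"spin":0},{"offset":[0,0,-0.0045],"spin":0},{"offset":[0,0,-0.0055],"spin":0},{"offset":[0,0,-0.0065],"spin":0},{"offset":[0,0,-0.007],"spin":0},{"offset":[0,0,-0.007],"spin":0},{"offset":[0,0,-0.007],"spin":0}]'; python3 st.py
```

```text
clock: 21.85
eef_pos: [518.0, -40.8, 43.7]
eef_rot: [-3.138, 0.001, 1.806]
wrist_force: [1.0, -0.4, -0.1]
finger_gap: 47.4
[518.02 -40.85  43.65] [-3.1384e+00  1.5000e-03  1.8062e+00] [ 1.  -0.4 -0.1] [0.01  0.064 0.006] 47.43
```

```bash
python3 -m crank '[{"offset":[0,0,-0.0003],"spin":0},{"offset":[0,0,-0.0006],"spin":0},{"offset":[0,0,-0.0009],"spin":0},{"offset":[0,0,-0.0011],"spin":0},{"offset":[0,0,-0.0011],"spin":0},{"offset":[0,0,-0.0011],"spin":0},{"offset":[0,0,-0.0011],"spin":0},{"offset":[0,0,-0.0011],"spin":0}]'; python3 st.py
python3 -m crank '[{"offset":[0,0,0],"spin":0},{"offset":[0,0,0],"spin":0},{"offset":[0,0,0],"spin":0},{"offset":[0,0,0],"spin":0},{"offset":[0,0,0],"spin":0},{"offset":[0,0,0],"spin":0},{"offset":[0,0,0],"spin":0},{"offset":[0,0,0],"spin":0}]' 0.75; python3 st.py
```

```text
clock: 22.52
eef_pos: [518.0, -40.9, 42.6]
eef_rot: [-3.138, 0.001, 1.806]
wrist_force: [-0.3, -1.0, -0.7]
finger_gap: 47.6
[518.03 -40.85  42.56] [-3.1384e+00  1.5000e-03  1.8062e+00] [-0.3 -1.  -0.7] [-0.065  0.01  -0.025] 47.56
clock: 23.18
eef_pos: [518.0, -40.8, 42.5]
eef_rot: [-3.138, 0.001, 1.806]
wrist_force: [0.2, 0.8, -0.2]
finger_gap: 70.4
[518.01 -40.84  42.54] [-3.1384e+00  1.5000e-03  1.8062e+00] [ 0.2  0.8 -0.2] [-0.021  0.058  0.02 ] 70.4
```

```bash
python3 -m crank '[{"offset":[0,0,0.01],"spin":0},{"offset":[0,0,0.03],"spin":0},{"offset":[0,0,0.055],"spin":0},{"offset":[0.002,-0.005,0.08],"spin":0},{"offset":[0.005,-0.02,0.105],"spin":0},{"offset":[0.01,-0.04,0.112],"spin":0},{"offset":[0.0137,-0.058,0.112],"spin":0},{"offset":[0.0137,-0.0585,0.112],"spin":0}]'; python3 st.py
python3 - <<'E'
from meas import *
from scipy.optimize import least_squares
p=shot("wrist"); np.save("p10.npy",p,allow_pickle=True)
hs=cv2.cvtColor(p["pixels"],cv2.COLOR_RGB2HSV)
m=cv2.inRange(hs,(0,140,60),(6,255,255))|cv2.inRange(hs,(172,140,60),(180,255,255))
n,lb,st,ce=cv2.connectedComponentsWithStats(m)
for i in range(1,n):
    if st[i,4]>600: print(st[i],at(p,*ce[i],65).round(1))
u,v=pix(p,(519.3,-42.6,65)); i=lb[int(v),int(u)]
c=cv2.findContours((lb==i).astype(np.uint8),0,1)[0][0][:,0]
for z in (65,70,85):
    W=np.array([at(p,*q,z)[:2] for q in c]); W=W[c[:,1]>v]
    f=least_squares(lambda a:np.hypot(*(W-a[:2]).T)-a[2],[519,-43,24]); print(z,f.x.round(1),np.abs(f.fun).mean().round(2))
print("orange",colour(p,(5,140,100),(20,255,255),85,(400,620,-130,150)))
print("yellow",colour(p,(22,120,80),(34,255,255),50,(420,600,100,420),100))
a,b=int(u)-80,max(int(v)-130,0)
cv2.imwrite("pics/w10.png",cv2.resize(p["pixels"][b:b+190,a:a+170,::-1],None,fx=3,fy=3,interpolation=cv2.INTER_CUBIC))
E
```

```text
clock: 23.85
eef_pos: [532.3, -101.6, 156.0]
eef_rot: [-3.14, 0.003, 1.804]
wrist_force: [-0.1, 0.8, 0.1]
finger_gap: 70.6
[ 532.31 -101.65  155.99] [-3.1401e+00  2.8000e-03  1.8045e+00] [-0.1  0.8  0.1] [-0.043 -0.001 -0.002] 70.56
[ 260  108   56   55 2430] [517.9 -40.3  65. ]
65 [518.  -40.4  22.8] 0.17
70 [517.9 -40.   22.4] 0.17
85 [517.6 -39.   21.1] 0.16
orange [([509.1, 68.7, 85.0], [309.4, 0.8], 16), ([494.7, 24.0, 85.0], [277.3, 49.1], 330)]
yellow []
```

The picture limit is reached, so I'll check numerically: bystanders, cup and tabs from the fixed and wrist cameras.

```bash
python3 -m crank '[{"offset":[0,-0.01,0.01],"spin":0},{"offset":[0,-0.02,0.02],"spin":0},{"offset":[0,-0.03,0.03],"spin":0},{"offset":[0,-0.03,0.04],"spin":0},{"offset":[0,-0.03,0.05],"spin":0},{"offset":[0,-0.03,0.05],"spin":0},{"offset":[0,-0.03,0.05],"spin":0},{"offset":[0,-0.03,0.05],"spin":0}]'
python3 - <<'E'
from meas import *
for n in ("scene","wrist","top"):
    p=shot(n)
    for o in ("cup_mid","bottle_mid","bench_timer","pen","tab_a"):
        print(n,o,[(np.round(d["location"]).tolist(),round(d["conf"],2)) for d in manip.search_frame(p,o)])
    if n=="wrist":
        hs=cv2.cvtColor(p["pixels"],cv2.COLOR_RGB2HSV)
        m=cv2.inRange(hs,(0,140,60),(6,255,255)); nn,lb,st,ce=cv2.connectedComponentsWithStats(m)
        u,v=pix(p,(518,-41,65)); i=lb[int(v),int(u)]; print("lid",at(p,*ce[i],65).round(1),st[i])
        # model silhouette of an upright, seated lid vs seen mask
        t=np.linspace(0,2*np.pi,60)
        for dz in (0,8,15):
            pts=np.array([pix(p,(518+23.5*np.cos(a),-40.6+23.5*np.sin(a),z+dz)) for z in (51,65) for a in t],np.float32)
            M=np.zeros(m.shape,np.uint8); cv2.fillConvexPoly(M,cv2.convexHull(pts).astype(int),1); S=lb==i
            print(dz,"IoU",round((S&(M>0)).sum()/(S|(M>0)).sum(),3))
E
```

```text
clock: 24.57
eef_pos: [531.6, -130.0, 204.9]
eef_rot: [-3.139, 0.002, 1.805]
wrist_force: [0.5, -0.3, -0.9]
finger_gap: 70.6
scene cup_mid [([472.0, 374.0, 39.0], 0.78), ([511.0, 196.0, 38.0], 0.69)]
scene bottle_mid [([455.0, -363.0, 73.0], 0.56), ([510.0, 39.0, 57.0], 0.43)]
scene bench_timer [([361.0, -167.0, 20.0], 0.86)]
scene pen [([489.0, -2.0, 43.0], 0.71), ([366.0, 160.0, 8.0], 0.66)]
scene tab_a [([489.0, 29.0, 77.0], 0.6)]
wrist cup_mid [([519.0, -42.0, 63.0], 0.91)]
wrist bottle_mid [([484.0, -333.0, 97.0], 0.82)]
wrist bench_timer [([367.0, -159.0, 20.0], 0.61)]
wrist pen []
wrist tab_a [([496.0, 25.0, 82.0], 0.68)]
lid [518. -41.  65.] [ 272   81   48   47 1767]
0 IoU 0.923
8 IoU 0.883
15 IoU 0.85
top cup_mid [([514.0, 208.0, 47.0], 0.84), ([477.0, 381.0, 46.0], 0.81), ([516.0, -39.0, 66.0], 0.6)]
top bottle_mid [([467.0, -349.0, 128.0], 0.47), ([567.0, 43.0, 56.0], 0.28)]
top bench_timer []
top pen [([374.0, 164.0, 13.0], 0.51)]
top tab_a []
```

```bash
python3 -c "
from cell import manip
print(manip.sign_off())"
```

```text
the job is handed in; nothing more can be done
None
```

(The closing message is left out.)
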